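# Find the empty compartment of the craft chest

## Robot

A 7-joint arm with a two-finger parallel gripper is mounted at the origin on the work surface. World frame = base frame: x ahead of the robot, y to its left, z up, the work surface at z = 0. Lengths are in mm, angles in rad, forces in N, time in s.
With the tool pointing down it reaches from about 400 to 875 mm from the base axis. Payload 4.4 kg.
Tool frame: the origin (TCP) lies at the very end of the fingers, on their centre line; the grasp point (between the pads) lies 19 mm behind it (ctrl.grip_depth is the distance from the TCP to the grasp point, in mm); z points along the fingers, x is the direction in which the jaws open and shut, and the axes are right-handed (so a half turn about z gives the same grasp; the last joint's range is limited). The gripper opens to 85 mm and grips with 20 to 120 N. Pads are 22 mm wide; open, the fingers measure 114 mm over their backs; the gripper's body (76 mm by 85 mm) begins 54 mm behind the grasp point. The pads swing forward as they close: fully open they stand 13 mm farther back than shut.
Start: joints at [1.066, 0.628, 0.038, 1.517, -0.027, 0.996, -0.02], TCP at [276.183, -588.422, 231.313] pointing down, gripper open.
Joint ranges: [-3.06, 3.06], [-0.37, 2.12], [-1.25, 1.32], [0.18, 2.47], [-1.1, 4.24], [0.23, 1.98], [-2.94, 2.94]. Speed limits (rad/s): [2.57, 2.57, 3.14, 3.14, 3.14, 3.14, 3.14].

## Interface

Orientations are given as [roll, pitch, yaw] about the fixed x, y, z axes, in that order (R = Rz(yaw) Ry(pitch) Rx(roll)).
In Python, from cell import ctrl gives the robot as it stands.
- The arm moves only by the shell command python3 -m creep 'ROWS'. ROWS is JSON, a list of rows, each an object with "hand": the opening, from 0 (shut) to 1 (fully open); "travel": the shift along the tool's x, y, z in cm, a list of three; "angular": the turn, a rotation vector about the tool's x, y, z in degrees, a list of three. In form: [{"hand": hand, "travel": [tx, ty, tz], "angular": [rx, ry, rz]}, ...]. A call has 1 to 20 rows; each row is the pose to reach, as a shift and turn from the pose measured when the call began, along the tool's axes at that moment; what a row does not reach only later rows make up. A row lasts 1/10 s, in which the tool goes at most 50 mm and 8.59 degrees, less where a joint would pass 70% of its speed; a pose out of reach is approached as far as the arm can. A call with a gripper value outside its range is refused whole. The fingers move at their own pace and stop on an object; the grip force is fixed at half the most. Time passes only in rows, so rows that repeat a pose let the fingers close. It gives the time, the measured TCP pose, the force and the opening at its end, in the units of the state.
- ctrl.read_state(): the state, without advancing time (a new reading comes with each control period).
- ctrl.get_image(name): name is "side" or "top"; returns a dict with "frame" (384x512x3 uint8, red, green, blue), "fx", "fy", "cx", "cy" (pixels), "D" ([k1, k2, p1, p2, k3] as OpenCV has them; the pictures are not rectified), "origin" and "orientation" of the camera in the world. Camera axes: x right, y down, z forward; pixel columns grow to the right and rows downward; lengths in mm; the calibration is good to about 2 mm. A picture is of the moment at which its call begins. There is no depth.
- ctrl.finish_job(): hands the job in, once; it reports no verdict.
Trained networks look in the newest picture that a camera, given by its name, has taken for a name from the list of things; names that differ only in an ending like _2 or _b are one class to them, and where a whole thing is asked for, a point or a joint stands for the part that bears it (a point fixed in the world has none). Each returns a list of dicts, best first, with "confidence" (0 to 1); they miss things now and then, are a little off and sometimes report something else, mostly with a low value. They report only what shows in the picture. A call takes as long as a camera call.
- ctrl.regions_of(camera, thing): "region" (384x512 bool, what is visible of it).
- ctrl.spot_point(camera, thing): "at" ([x, y, z] in mm, in world coordinates, good to about 4 mm: a listed point, or the origin of a listed thing).
The state is a dict: "clock": time; "qpos": joint angles; "qd": joint speeds; "tau": joint torques, N m; "eef_pos": TCP position; "tool_rot": TCP orientation; "force": force on the tool from outside, world axes, zero at the start; "torque": the same for the moment, N m; "width": finger opening in mm.
Only numpy, scipy, OpenCV 4.12 (cv2) and the standard library are available. Lean on these libraries where they do the work, as an engineer would, in place of code of your own. Each camera call takes 0.05 s, during which the arm holds its last target. There are 200 camera calls.

## Task

The craft chest has four identical flaps: three lie over full compartments and hardly give, one is over the empty compartment and rocks on its middle pivot. Gently press the end of each flap in turn with the fingertips until you find the one that rocks, then push it open, tipped by at least 45 degrees, and leave it standing open, ready to take scraps. Do not pinch, lift or shove anything else on the table or chest, and do not force the stiff flaps.

Things in the scene. Friction and masses are not known exactly. Their poses are not given: they have to be found in the camera images.
- chest: Low wooden craft chest, fixed, 184 mm (x) by 396 mm (y), 75 mm high: four compartments in a row along y, each closed by a flap flush in a 104 x 84 mm opening, 65 mm deep inside. Solid 66 mm ledge along the far side. Origin: on the table, below the middle of the row of flaps; it spans -66 to +118 mm in x. x points away from the robot at yaw 0, y left along the row, z up.
- flap_1_mid (a point): Centre of the top face of flap 1, first from the left (+y) as seen from the robot, at (0, 141, 75) mm in the chest's frame when shut. The flap is a plain plywood panel 100 mm (chest x) by 80 mm (chest y) by 6 mm; x, y, z axes as the chest's when shut; they tip with the flap. Its pivot is a little stiff (0.05 N m, about 1.5 N at 35 mm from the pivot): it stays at any angle it is left.
- flap_1 (a joint): Tilt of flap 1 in rad about its mid-line along the chest's y, 72 mm above the table: 0 shut and level, positive when its near end (robot's side) goes down and its far end comes up, negative the other way, stops at -1.2 and +1.2. Full compartments stop a flap after about 2 mm at its end; the one over the empty compartment rocks freely either way. Which one changes each run and cannot be seen. Over 90 N on a flap breaks it.
- flap_2_mid (a point): Centre of the top face of flap 2, second from the left as seen from the robot, at (0, 47, 75) mm in the chest's frame when shut. The flap is a plain plywood panel 100 mm (chest x) by 80 mm (chest y) by 6 mm; x, y, z axes as the chest's when shut; they tip with the flap. Same stiff pivot as flap 1.
- flap_2 (a joint): Tilt of flap 2 in rad about its mid-line along the chest's y, 72 mm above the table: 0 shut and level, positive when its near end (robot's side) goes down and its far end comes up, negative the other way, stops at -1.2 and +1.2. Hinged just as flap 1.
- flap_3_mid (a point): Centre of the top face of flap 3, third from the left as seen from the robot, at (0, -47, 75) mm in the chest's frame when shut. The flap is a plain plywood panel 100 mm (chest x) by 80 mm (chest y) by 6 mm; x, y, z axes as the chest's when shut; they tip with the flap. Same stiff pivot as flap 1.
- flap_3 (a joint): Tilt of flap 3 in rad about its mid-line along the chest's y, 72 mm above the table: 0 shut and level, positive when its near end (robot's side) goes down and its far end comes up, negative the other way, stops at -1.2 and +1.2. Hinged just as flap 1.
- flap_4_mid (a point): Centre of the top face of flap 4, rightmost (-y) as seen from the robot, at (0, -141, 75) mm in the chest's frame when shut. The flap is a plain plywood panel 100 mm (chest x) by 80 mm (chest y) by 6 mm; x, y, z axes as the chest's when shut; they tip with the flap. Same stiff pivot as flap 1.
- flap_4 (a joint): Tilt of flap 4 in rad about its mid-line along the chest's y, 72 mm above the table: 0 shut and level, positive when its near end (robot's side) goes down and its far end comes up, negative the other way, stops at -1.2 and +1.2. Hinged just as flap 1.
- glue_bottle: White squeeze bottle with a blue cap, 56 mm across, 160 mm tall, standing beside the chest's left end. Bystander: leave alone. Origin: centre of its underside.
- paint_pot_a: Small blue paint pot with a white lid, 42 mm across, 42 mm tall, standing on the chest's far ledge. Bystander. Origin: centre of its underside.
- paint_pot_b: A second such paint pot on the far ledge. Bystander. Origin: centre of its underside.
- tape_roll: Roll of brown tape lying flat beside the chest's right end, 90 mm across, 24 mm high. Bystander. Origin: centre of its underside.
- eraser: White eraser, 28 x 55 x 14 mm, on the table between robot and chest. Bystander. Origin: centre of its underside.
- glue_gun: Blue cordless glue gun lying on its side, about 155 x 125 x 36 mm, on the right of the table. Bystander. Origin: under its barrel.

How it is judged (in metres and radians):
At the end, for the whole second after the job is handed in: One flap (only the one over the empty compartment can) stands tipped by more than 0.785 rad (45 degrees), either way, and is at rest (under 0.05 rad/s) ((((value of joint flap_1 above 0.785 rad or value of joint flap_1 below -0.785 rad) and velocity of joint flap_1 between -0.05 and 0.05 rad/s) or ((value of joint flap_2 above 0.785 rad or value of joint flap_2 below -0.785 rad) and velocity of joint flap_2 between -0.05 and 0.05 rad/s) or ((value of joint flap_3 above 0.785 rad or value of joint flap_3 below -0.785 rad) and velocity of joint flap_3 between -0.05 and 0.05 rad/s) or ((value of joint flap_4 above 0.785 rad or value of joint flap_4 below -0.785 rad) and velocity of joint flap_4 between -0.05 and 0.05 rad/s))); the robot touches nothing.
It fails at once if a bystander (bottle, pot, tape, eraser, glue gun) is lifted, carried or shoved more than 25 mm (distance of any of glue_bottle, paint_pot_a, paint_pot_b, tape_roll, eraser, glue_gun from where it was at the start of the episode above 0.025 m).
It fails at once if the chest or a flap is pressed with more than 90 N by the fingers or the arm (contact force between chest and the fingers above 90 N or contact force between chest and the arm above 90 N).
It also fails if it takes over 42 s, if anything falls off the work surface, if the arm or the gripper's body presses on something with over 40 N, if the wrist force passes 120 N, or if a joint passes its speed limit or range.

## Working session

There is one attempt and no reset: what is moved stays moved. The work goes in short steps, Python scripts to look and compute and a shell command to move; the robot and the scene stay as the last step left them, time stands still between calls to the robot, and variables do not carry over. Pictures are saved under pics/ and viewed, about 8 in all and at most 12, crops included, and the job is handed in when it is done.

```bash
mkdir -p pics; python3 - <<'E'
from cell import ctrl
import cv2
s=ctrl.read_state(); print(s)
for c in("top","side"):
    im=ctrl.get_image(c); cv2.imwrite(f"pics/{c}0.png",im["frame"][:,:,::-1]); print(c,im["origin"],im["orientation"],im["fx"])
    for t in ["chest","flap_1_mid","glue_bottle","paint_pot_a","tape_roll","eraser","glue_gun"]:
        print(t,[(r["at"],round(r["confidence"],2)) for r in ctrl.spot_point(c,t)][:5])
E
```

```text
{'clock': 0.0, 'qpos': array([ 1.06619617,  0.62934573,  0.03848564,  1.51838496, -0.0269861 ,
        0.99630232, -0.02003099]), 'qd': array([-0.00023224,  0.00044626, -0.00087025, -0.0001604 , -0.00208994,
       -0.00193607, -0.00160417]), 'tau': array([-7.70268307e-04, -5.63392103e+01,  1.22562166e+00, -1.93446583e+01,
        1.09174498e-02,  1.06605070e-02,  1.07577119e-05]), 'eef_pos': array([ 275.88368807, -587.84557624,  230.38473573]), 'tool_rot': array([ 3.14152949e+00,  1.92024977e-03, -1.13205539e+00]), 'force': array([-0.78879036, -0.32030712,  0.2133914 ]), 'torque': array([-0.03452753, -0.03728804, -0.03210547]), 'width': 85.53024248640384}
top [ 388.67135694  -94.56847891 1234.82875824] [-3.00938967 -0.00633967 -1.57718772] 409.3833054731873
chest [([508.2, -57.1, 0.7], 0.68)]
flap_1_mid [([539.0, 83.8, 79.1], 0.62)]
glue_bottle [([531.2, 211.7, -1.5], 0.98)]
paint_pot_a [([621.4, 40.6, 76.6], 0.48), ([576.2, -166.0, 73.1], 0.44)]
tape_roll [([506.2, -56.8, 0.9], 0.75), ([497.8, -322.7, -0.2], 0.67), ([536.1, 211.2, -1.6], 0.39)]
eraser [([399.5, -28.4, 2.8], 0.6)]
glue_gun [([404.8, -476.4, 2.2], 0.57)]
side [374.93392643 798.22259625 781.0594248 ] [-2.22626686  0.0136336  -2.97162772] 447.57678456715547
chest [([506.1, -52.2, -0.5], 0.63), ([483.4, -190.8, 72.2], 0.63)]
flap_1_mid [([537.9, 86.5, 74.0], 0.65)]
glue_bottle [([537.5, 214.6, -2.4], 0.59)]
paint_pot_a [([617.8, 40.4, 74.5], 0.84), ([508.8, -56.2, 0.7], 0.73), ([578.8, -166.8, 74.3], 0.55)]
tape_roll [([500.0, -320.0, 0.4], 0.51)]
eraser [([397.3, -26.7, -2.1], 0.5), ([581.4, -164.7, 76.0], 0.16)]
glue_gun [([404.6, -472.1, 0.6], 0.63)]
```

View pics/top0.png

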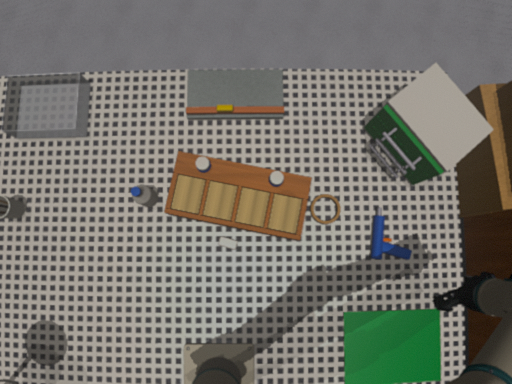

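View pics/side0.png

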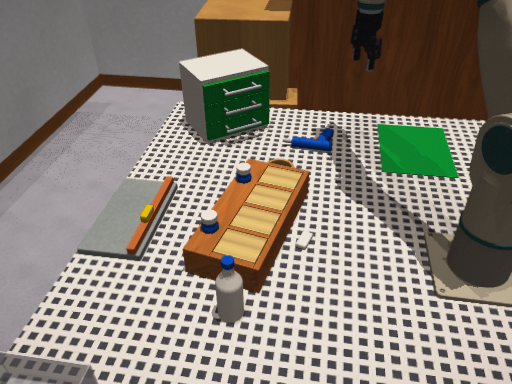

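Both views agree: the flaps form a row from about pixel (187,194) to (285,212) in the top view, with pots on the far ledge and the eraser at (228,242). I'll refine the chest pose next.

```bash
cat > h.py <<'E'
import numpy as np
from scipy.spatial.transform import Rotation as R
from cell import ctrl
def c2w(C,p): return np.array([C[0],C[1],0])+R.from_euler('z',C[2]).apply(p)
def plan(C,p):  # tool-frame travel (cm) & rotvec (deg) to chest-frame point p, tool down aligned with chest yaw
    s=ctrl.read_state(); T=R.from_euler('xyz',s['tool_rot']); G=R.from_euler('xyz',[np.pi,0,C[2]])
    w=c2w(C,p); print('world',w.round(1),'travel',(T.inv().apply(w-s['eef_pos'])/10).round(2),'ang',np.degrees((T.inv()*G).as_rotvec()).round(1))
E
python3 - <<'E'
from h import *
from scipy.optimize import least_squares
P=[];Q=[]
for c in("top","side"):
    ctrl.get_image(c)
    for i,y in enumerate((141,47,-47,-141)):
        r=[q for q in ctrl.spot_point(c,f"flap_{i+1}_mid")][:3]
        print(c,i+1,[(q["at"],round(q["confidence"],2)) for q in r])
        for q in r[:1]: P.append(q["at"]);Q.append((0,y,75))
P=np.array(P);Q=np.array(Q)
f=lambda C:((np.array([c2w(C,q) for q in Q])-P)[:,:2]).ravel()
s=least_squares(f,[507,-55,-.22],loss='soft_l1',f_scale=4);C=s.x;print(C,f(C).reshape(-1,2).round(1).tolist())
np.save('C.npy',C)
plan(C,(-36,-141,110))
E
```

```text
top 1 [([536.9, 83.8, 74.8], 0.94)]
top 2 [([521.7, -9.2, 73.1], 0.69)]
top 3 [([496.0, -103.2, 73.9], 0.76)]
top 4 [([479.9, -193.1, 76.4], 0.6)]
side 1 [([537.9, 82.0, 72.3], 0.84)]
side 2 [([515.9, -11.9, 74.8], 0.9)]
side 3 [([503.3, -103.1, 72.5], 0.95), ([506.9, -52.5, -0.7], 0.48)]
side 4 [([481.1, -192.7, 71.9], 0.67)]
[ 5.09042675e+02 -5.59117802e+01 -2.03441709e-01] [[0.6, -1.6], [-3.2, -0.7], [3.5, 1.3], [0.7, -0.9], [-0.4, 0.2], [2.6, 2.0], [-3.8, 1.2], [-0.5, -1.3]]
world [ 445.3 -186.7  110. ] travel [-29.18 -32.37  12.13] ang [ -0.    0.  -53.2]
```

```bash
python3 -m creep '[{"hand":0,"travel":[-29.2,-32.4,6],"angular":[0,0,-53]},{"hand":0,"travel":[-29.2,-32.4,6],"angular":[0,0,-53]},{"hand":0,"travel":[-29.2,-32.4,6],"angular":[0,0,-53]},{"hand":0,"travel":[-29.2,-32.4,6],"angular":[0,0,-53]},{"hand":0,"travel":[-29.2,-32.4,6],"angular":[0,0,-53]},{"hand":0,"travel":[-29.2,-32.4,6],"angular":[0,0,-53]},{"hand":0,"travel":[-29.2,-32.4,6],"angular":[0,0,-53]},{"hand":0,"travel":[-29.2,-32.4,6],"angular":[0,0,-53]},{"hand":0,"travel":[-29.2,-32.4,6],"angular":[0,0,-53]},{"hand":0,"travel":[-29.2,-32.4,6],"angular":[0,0,-53]},{"hand":0,"travel":[-29.2,-32.4,12.1],"angular":[0,0,-53]},{"hand":0,"travel":[-29.2,-32.4,12.1],"angular":[0,0,-53]},{"hand":0,"travel":[-29.2,-32.4,12.1],"angular":[0,0,-53]},{"hand":0,"travel":[-29.2,-32.4,12.1],"angular":[0,0,-53]}]'
python3 - <<'E'
from h import *
import cv2
C=np.load('C.npy'); plan(C,(-36,-141,80)); s=ctrl.read_state(); print(s['force'],s['width'],s['clock'])
im=ctrl.get_image("side")["frame"]; cv2.imwrite("pics/s1.png",cv2.resize(im[120:300,170:380,::-1],None,fx=3,fy=3))
E
```

```text
clock: 2.7
eef_pos: [445.7, -187.2, 111.1]
tool_rot: [3.141, -0.001, -0.208]
force: [-0.1, -0.6, 1.4]
width: 0.0
world [ 445.3 -186.7   80. ] travel [-0.05 -0.04  3.11] ang [ 0.  -0.  -0.3]
[-0.06436091 -0.61547281  1.41503214] 0.001362995203064986 2.7
```

View pics/s1.png

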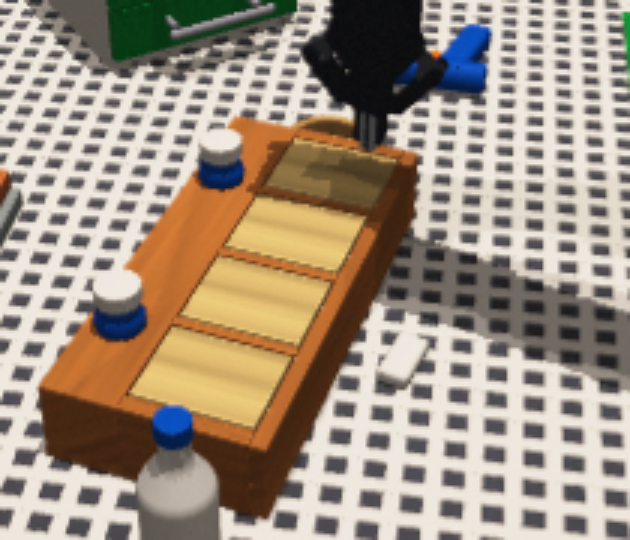

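The shut fingers are above the near half of flap 4 (crop pixel 370,150), clear of the frame. Pressing gently now.

```bash
python3 -m creep '[{"hand":0,"travel":[0,0,2.5],"angular":[0,0,0]},{"hand":0,"travel":[0,0,3.3],"angular":[0,0,0]},{"hand":0,"travel":[0,0,3.5],"angular":[0,0,0]},{"hand":0,"travel":[0,0,3.6],"angular":[0,0,0]},{"hand":0,"travel":[0,0,3.7],"angular":[0,0,0]},{"hand":0,"travel":[0,0,3.7],"angular":[0,0,0]}]'; python3 -m creep '[{"hand":0,"travel":[0,0,0.2],"angular":[0,0,0]},{"hand":0,"travel":[0,0,0.2],"angular":[0,0,0]}]'
```

```text
clock: 3.35
eef_pos: [446.7, -187.5, 75.1]
tool_rot: [3.141, -0.003, -0.208]
force: [-0.5, -1.0, 1.2]
width: 0.1
clock: 3.55
eef_pos: [446.7, -187.5, 73.7]
tool_rot: [3.141, -0.003, -0.208]
force: [-1.9, -0.2, 6.9]
width: -0.1
```

```bash
python3 -m creep '[{"hand":0,"travel":[0,0,0.2],"angular":[0,0,0]},{"hand":0,"travel":[0,0,0.2],"angular":[0,0,0]}]'; python3 -m creep '[{"hand":0,"travel":[0,0,0.2],"angular":[0,0,0]},{"hand":0,"travel":[0,0,0.2],"angular":[0,0,0]}]'
```

```text
clock: 3.75
eef_pos: [446.8, -187.6, 73.5]
tool_rot: [3.14, -0.004, -0.208]
force: [-4.0, 1.1, 21.2]
width: -0.4
clock: 3.95
eef_pos: [446.7, -187.6, 73.5]
tool_rot: [3.139, -0.005, -0.208]
force: [-5.5, 1.6, 22.5]
width: 0.0
```

Flap 4 is stiff: 22 N and stopped at z 73.5. On to flap 3.

```bash
python3 -m creep '[{"hand":0,"travel":[0,0,-1.5],"angular":[0,0,0]},{"hand":0,"travel":[0,-4,-1.5],"angular":[0,0,0]},{"hand":0,"travel":[0,-9.4,-1.5],"angular":[0,0,0]},{"hand":0,"travel":[0,-9.4,-1.5],"angular":[0,0,0]},{"hand":0,"travel":[0,-9.4,-1.0],"angular":[0,0,0]},{"hand":0,"travel":[0,-9.4,-1.0],"angular":[0,0,0]}]'
python3 -c "
from h import *
plan(np.load('C.npy'),(-36,-47,76))"
```

```text
clock: 4.55
eef_pos: [465.4, -96.6, 82.7]
tool_rot: [3.138, -0.004, -0.209]
force: [-0.7, 0.9, 0.6]
width: 0.2
world [464.3 -94.7  76. ] travel [-0.15 -0.16  0.67] ang [ 0.2 -0.2 -0.3]
```

```bash
python3 -m creep '[{"hand":0,"travel":[-0.1,-0.15,0.7],"angular":[0,0,0]},{"hand":0,"travel":[-0.1,-0.15,0.9],"angular":[0,0,0]},{"hand":0,"travel":[-0.1,-0.15,1.0],"angular":[0,0,0]},{"hand":0,"travel":[-0.1,-0.15,1.0],"angular":[0,0,0]}]'; python3 -m creep '[{"hand":0,"travel":[0,0,0.2],"angular":[0,0,0]},{"hand":0,"travel":[0,0,0.2],"angular":[0,0,0]}]';python3 -m creep '[{"hand":0,"travel":[0,0,0.2],"angular":[0,0,0]},{"hand":0,"travel":[0,0,0.2],"angular":[0,0,0]}]'
```

```text
clock: 4.95
eef_pos: [464.3, -96.6, 73.5]
tool_rot: [3.137, -0.004, -0.211]
force: [-2.6, -0.7, 15.1]
width: -0.0
clock: 5.15
eef_pos: [464.4, -96.7, 73.4]
tool_rot: [3.137, -0.005, -0.212]
force: [-4.8, 4.3, 27.2]
width: -0.2
clock: 5.35
eef_pos: [464.3, -96.7, 73.3]
tool_rot: [3.138, -0.007, -0.213]
force: [-4.9, 3.0, 29.7]
width: -0.2
```

Flap 3 is stiff too (z stopped at 73.3–73.5, 30 N). Flap 2.

```bash
python3 -m creep '[{"hand":0,"travel":[0,0,-1.5],"angular":[0,0,0]},{"hand":0,"travel":[0,-4,-1.5],"angular":[0,0,0]},{"hand":0,"travel":[0,-9.5,-1.5],"angular":[0,0,0]},{"hand":0,"travel":[0,-9.5,-1.5],"angular":[0,0,0]},{"hand":0,"travel":[0,-9.5,-1.0],"angular":[0,0,0]},{"hand":0,"travel":[0,-9.5,-1.0],"angular":[0,0,0]}]'
python3 -c "
from h import *
plan(np.load('C.npy'),(-36,47,76))"
```

```text
clock: 5.95
eef_pos: [483.3, -5.6, 82.0]
tool_rot: [3.136, -0.004, -0.215]
force: [-0.4, -0.1, 0.8]
width: 0.0
world [483.3  -2.6  76. ] travel [-0.07 -0.3   0.6 ] ang [ 0.3 -0.3 -0.7]
```

```bash
python3 -m creep '[{"hand":0,"travel":[0,-0.3,0.6],"angular":[0.3,-0.3,-0.7]},{"hand":0,"travel":[0,-0.3,0.8],"angular":[0.3,-0.3,-0.7]},{"hand":0,"travel":[0,-0.3,0.9],"angular":[0.3,-0.3,-0.7]},{"hand":0,"travel":[0,-0.3,0.9],"angular":[0.3,-0.3,-0.7]}]'; python3 -m creep '[{"hand":0,"travel":[0,0,0.2],"angular":[0,0,0]},{"hand":0,"travel":[0,0,0.2],"angular":[0,0,0]}]';python3 -m creep '[{"hand":0,"travel":[0,0,0.2],"angular":[0,0,0]},{"hand":0,"travel":[0,0,0.2],"angular":[0,0,0]}]'
```

```text
clock: 6.35
eef_pos: [483.7, -3.5, 72.8]
tool_rot: [3.141, 0.001, -0.204]
force: [0.4, 0.5, 0.2]
width: -0.0
clock: 6.55
eef_pos: [483.9, -3.4, 70.7]
tool_rot: [3.141, 0.001, -0.204]
force: [-0.1, -0.5, 1.5]
width: -0.3
clock: 6.75
eef_pos: [484.0, -3.4, 68.6]
tool_rot: [3.141, 0.001, -0.204]
force: [0.3, -0.7, 1.3]
width: 0.1
```

Flap 2 rocks: it follows down to z 68.6 at about 1.3 N. I'll back off and turn the hand 90° so the wide knuckles lie along the row, clear of the rising far end. Then I'll push closer to the pivot.

```bash
python3 -m creep '[{"hand":0,"travel":[0,0,-3],"angular":[0,0,0]},{"hand":0,"travel":[0.8,0,-3],"angular":[0,0,90]},{"hand":0,"travel":[0.8,0,-3],"angular":[0,0,90]},{"hand":0,"travel":[0.8,0,-3],"angular":[0,0,90]},{"hand":0,"travel":[0.8,0,-3],"angular":[0,0,90]},{"hand":0,"travel":[0.8,0,-3],"angular":[0,0,90]},{"hand":0,"travel":[0.8,0,-3],"angular":[0,0,90]},{"hand":0,"travel":[0.8,0,-3],"angular":[0,0,90]},{"hand":0,"travel":[0.8,0,-3],"angular":[0,0,90]},{"hand":0,"travel":[0.8,0,-3],"angular":[0,0,90]},{"hand":0,"travel":[0.8,0,-3],"angular":[0,0,90]},{"hand":0,"travel":[0.8,0,-3],"angular":[0,0,90]},{"hand":0,"travel":[0.8,0,-3],"angular":[0,0,90]}]'
python3 - <<'E'
from h import *
import cv2
s=ctrl.read_state(); C=np.load('C.npy'); print(s['qpos'].round(2)); print(R.from_euler('z',-C[2]).apply(s['eef_pos']-[C[0],C[1],0]).round(1)); plan(C,(-28,47,75))
im=ctrl.get_image("side")["frame"]; cv2.imwrite("pics/s2.png",cv2.resize(im[120:300,170:380,::-1],None,fx=3,fy=3))
E
```

```text
clock: 8.05
eef_pos: [491.7, -4.7, 98.5]
tool_rot: [3.141, -0.001, -1.775]
force: [-0.2, 0.5, -0.5]
width: 0.1
[-0.26  0.64  0.31  2.08 -0.4   0.48 -1.42]
[-27.3  46.7  98.5]
world [491.1  -4.2  75. ] travel [-0.04  0.06  2.35] ang [  0.1   0.  -90. ]
```

View pics/s2.png

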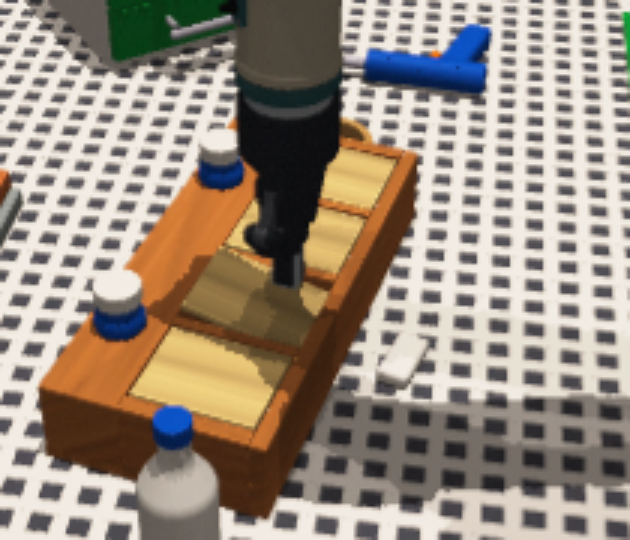

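Flap 2 is visibly tipped slightly; the fingers stand over its near half. Pushing it open.

```bash
python3 -m creep '[{"hand":0,"travel":[0,0,2.5],"angular":[0,0,0]},{"hand":0,"travel":[0,0,2.9],"angular":[0,0,0]},{"hand":0,"travel":[0,0,3.3],"angular":[0,0,0]},{"hand":0,"travel":[0,0,3.6],"angular":[0,0,0]},{"hand":0,"travel":[0,0,3.9],"angular":[0,0,0]},{"hand":0,"travel":[0,0,3.9],"angular":[0,0,0]}]'; python3 -m creep '[{"hand":0,"travel":[0,-0.1,0.3],"angular":[0,0,0]},{"hand":0,"travel":[0,-0.2,0.5],"angular":[0,0,0]},{"hand":0,"travel":[0,-0.3,0.6],"angular":[0,0,0]},{"hand":0,"travel":[0,-0.3,0.6],"angular":[0,0,0]}]'
python3 - <<'E'
from h import *
import cv2
s=ctrl.read_state(); C=np.load('C.npy'); print(R.from_euler('z',-C[2]).apply(s['eef_pos']-[C[0],C[1],0]).round(1))
im=ctrl.get_image("side")["frame"]; cv2.imwrite("pics/s3.png",cv2.resize(im[140:290,180:360,::-1],None,fx=4,fy=4))
E
```

```text
clock: 8.7
eef_pos: [491.2, -4.8, 59.4]
tool_rot: [3.14, -0.001, -1.773]
force: [-0.6, -0.1, 0.0]
width: 0.1
clock: 9.1
eef_pos: [493.9, -5.4, 53.1]
tool_rot: [3.139, -0.001, -1.773]
force: [-1.2, -0.2, 1.4]
width: 0.0
[-25.   46.4  53.1]
```

View pics/s3.png

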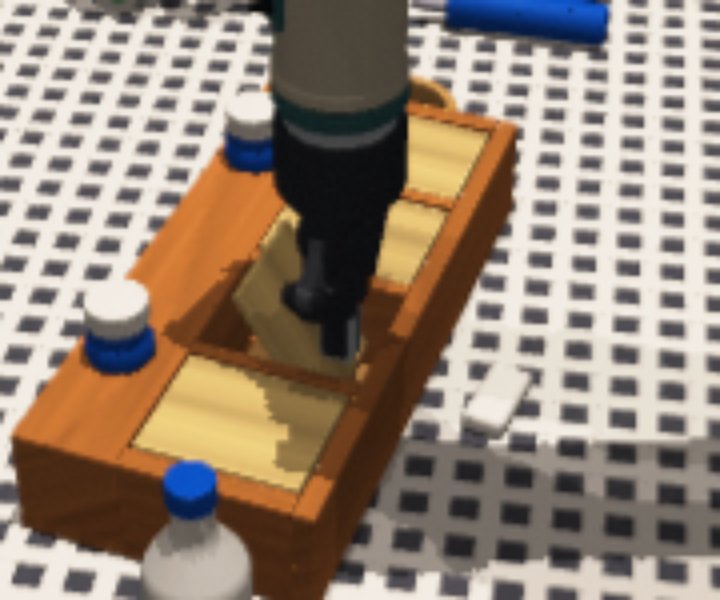

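Flap 2 is tipped about 45°, with its far end raised at crop (290,225). I'll push it a bit further for margin.

```bash
python3 -m creep '[{"hand":0,"travel":[0,-0.1,0.4],"angular":[0,0,0]},{"hand":0,"travel":[0,-0.2,0.8],"angular":[0,0,0]},{"hand":0,"travel":[0,-0.4,1.0],"angular":[0,0,0]},{"hand":0,"travel":[0,-0.6,1.0],"angular":[0,0,0]},{"hand":0,"travel":[0,-0.8,1.0],"angular":[0,0,0]},{"hand":0,"travel":[0,-0.8,1.0],"angular":[0,0,0]}]'
python3 - <<'E'
from h import *
s=ctrl.read_state(); C=np.load('C.npy'); print(R.from_euler('z',-C[2]).apply(s['eef_pos']-[C[0],C[1],0]).round(1))
E
```

```text
clock: 9.75
eef_pos: [494.3, -5.4, 42.5]
tool_rot: [3.125, 0.0, -1.772]
force: [-13.2, 1.5, 14.6]
width: -0.2
[-24.6  46.5  42.5]
```

The force rose to about 20 N at x −24.6, z 42.5, which fits the flap being at its 1.2 rad stop. Withdrawing.

```bash
python3 -m creep '[{"hand":0,"travel":[0,0.4,0],"angular":[0,0,0]},{"hand":0,"travel":[0,0.8,-0.5],"angular":[0,0,0]},{"hand":0,"travel":[0,0.8,-3],"angular":[0,0,0]},{"hand":0,"travel":[0,0.8,-7],"angular":[0,0,0]},{"hand":0,"travel":[0,1,-12],"angular":[0,0,0]},{"hand":0,"travel":[0,2,-16],"angular":[0,0,0]},{"hand":0,"travel":[0,6,-18],"angular":[0,0,0]},{"hand":0,"travel":[0,8,-18],"angular":[0,0,0]},{"hand":0,"travel":[0,8,-18],"angular":[0,0,0]},{"hand":0,"travel":[0,8,-18],"angular":[0,0,0]}]'
python3 - <<'E'
from h import *
import cv2
print(ctrl.read_state()['qd'].round(3))
a=ctrl.get_image("side")["frame"]; b=ctrl.get_image("top")["frame"]
cv2.imwrite("pics/s4.png",np.hstack([cv2.resize(x[...,::-1],(400,400)) for x in (a[140:320,170:350],b[130:260,120:350])]))
for c,t,p in (("side","paint_pot_a",0),("side","glue_bottle",0),("side","eraser",0),("side","flap_2_mid",0)):
    print(t,[(r["at"],round(r["confidence"],2)) for r in ctrl.spot_point(c,t)][:3])
E
```

```text
clock: 10.75
eef_pos: [420.2, 10.1, 224.2]
tool_rot: [3.127, 0.001, -1.772]
force: [0.4, -0.8, -0.8]
width: 0.2
[ 0.013  0.029 -0.001 -0.025 -0.001 -0.001  0.   ]
paint_pot_a [([615.1, 38.2, 75.6], 0.66), ([577.8, -164.2, 74.4], 0.59)]
glue_bottle [([535.9, 214.0, -3.7], 0.91)]
eraser [([399.4, -25.1, -4.1], 0.68)]
flap_2_mid [([513.8, -6.8, 73.8], 0.61), ([510.7, -54.8, 0.0], 0.24)]
```

View pics/s4.png

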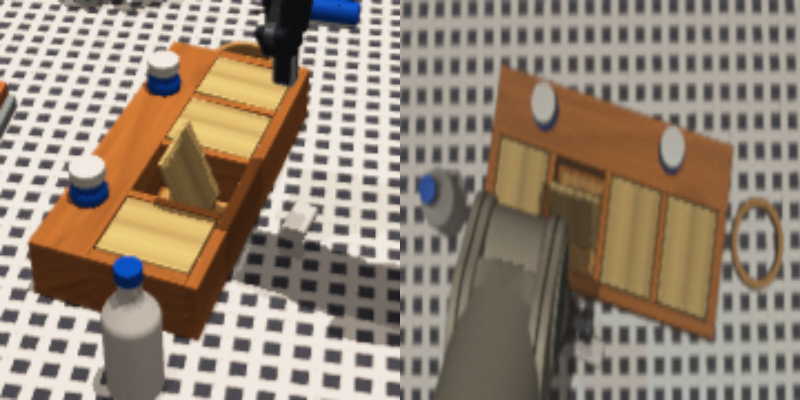

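Flap 2 stands steeply open, well past 45° (left crop 188,170), the other flaps are shut, the bystanders haven't moved, and the hand is clear. Handing in.

```bash
python3 -c "
from cell import ctrl
print(ctrl.finish_job())"
```

```text
the job is handed in; nothing more can be done
None
```

Flap 2 is the one over the empty compartment, and it now stands open. The job was handed in at about 11 s of the 42 s.

- **Finding it:** I pressed flap 4, then 3, then 2. Flaps 4 and 3 stopped after about 1.5 mm, at 22 N and 30 N. Flap 2 gave way at about 1.5 N, so I did not need to press flap 1.
- **Opening it:** I turned the hand 90° and pushed flap 2's near end down until it stopped, at about 20 N. That fits its 1.2 rad stop.
- **Last checks:** The final pictures show flap 2 standing steeply, clearly past 45°, with the other flaps shut. The hand was about 150 mm above the chest and touching nothing, with the force reading near zero. The paint pots, bottle and eraser were within about 7 mm of where they were first seen, roughly the detector's error. I checked the tape roll and glue gun only in the pictures.
- **Not measured:** I judged the flap's angle from the pictures and where the fingers stopped, not from a joint reading. No check failed or disagreed.

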